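# Push the shelf board home and close its keeper

## Robot

A 7-joint arm with a two-finger parallel gripper is mounted at the origin on a cart in front of the work surface, level with it; the furniture and walls round the work are solid. World frame = base frame: x ahead of the robot, y to its left, z up, the work surface at z = 0. Lengths are in m, angles in rad, forces in N, time in s.
With the tool pointing down it reaches from about 0.4 to 0.9 m from the base axis. Payload 5.5 kg.
Tool frame: the origin (TCP) lies at the very end of the fingers, on their centre line; the grasp point (between the pads) lies 19 mm behind it; z points along the fingers, y is the line along which they close (so a half turn about z gives the same grasp; the last joint's range is limited). The gripper opens to 92 mm and grips with 3 to 60 N. Pads are 19 mm wide; open, the fingers measure 130 mm over their backs; the gripper's body (75 mm by 190 mm) begins 47 mm behind the grasp point.
Start: joints at [1.369, 0.501, -0.427, 1.55, 0.221, 1.138, -0.21], TCP at [0.291, -0.581, 0.227] pointing down, gripper open.
Joint ranges: [-2.88, 2.88], [-0.31, 2.03], [-1.54, 1.56], [0.2, 2.42], [-1.41, 4.55], [0.19, 2.02], [-2.57, 2.57]. Speed limits (rad/s): [2.57, 2.57, 3.14, 3.14, 3.14, 3.14, 3.14].

## Interface

Orientations are given as a rotation vector (axis times angle).
In Python, from bench import manip gives the robot as it stands.
- The arm moves only by the tool carry_out, never from a script. Its argument "plan" is a list of rows, each a list of 7 numbers: the finger opening in mm, from 0 to 91.8, then the shift along the tool's x, y, z in mm, then the turn, a rotation vector about the tool's x, y, z in degrees. In form: [[grip, x, y, z, ax, ay, az], ...]. A call has 1 to 5 rows; each row is the pose to reach, as a shift and turn from the pose commanded when the call began, along the tool's axes at that moment; what a row does not reach only later rows make up. A row lasts 1/8 s, in which the tool goes at most 62.5 mm and 10.7 degrees, less where a joint would pass 70% of its speed; a pose out of reach is approached as far as the arm can. A call with a gripper value outside its range is refused whole. The fingers move at their own pace and stop on an object; the grip force is fixed at half the most. Time passes only in rows, so rows that repeat a pose let the fingers close. It gives the time, the measured TCP pose, the force and the opening at its end, in the units of the state.
- manip.get_obs(): the state, without advancing time (a new reading comes with each control period).
- manip.snapshot(name): name is "scene" or "top"; returns a dict with "image" (400x640x3 uint8, blue, green, red), "intrinsics" (3x3 intrinsics, pixels), "distortion" ([k1, k2, p1, p2, k3] as OpenCV has them; the pictures are not rectified), "pose" (4x4, takes a point from camera to world coordinates). Camera axes: x right, y down, z forward; pixel columns grow to the right and rows downward; lengths in m; the calibration is good to about 2 mm. A picture is of the moment at which its call begins. There is no depth.
- manip.sign_off(): hands the job in, once; it reports no verdict.
The state is a dict: "time_s": time; "q": joint angles; "qd": joint speeds; "joint_torque": joint torques, N m; "eef_pos": TCP position; "tool_rot": TCP orientation; "wrist_force": force on the tool from outside, world axes, zero at the start; "moment": the same for the moment, N m; "grip_width": opening from 0.0 (shut) to 1.0 (fully open).
Only numpy, scipy, OpenCV 4.12 (cv2) and the standard library are available. Lean on these libraries where they do the work, as an engineer would, in place of code of your own. Each camera call takes 0.05 s, during which the arm holds its last target. There are 200 camera calls.

## Task

The plywood shelf board of the small painting rack has been left part-way out on its rails. Push it with a fingertip along the rails, away from the rack's open near end, until you feel it drop into its locating notches, then push the red keeper round over the board as far as it goes. Only push: do not pick up or tip the board, and leave the other things on the bench where they stand; keep the arm clear of the camera that hangs over the middle of the bench.

Things in the scene. Friction and masses are not known exactly. Their poses are not given: they have to be found in the camera images.
- rack: fixed low wooden rack, 264 x 150 mm: two rails along its x axis (tops 24 mm above the bench, each 30 to 66 mm from the middle; the gap between has its floor at 12 mm), grey side guides (tops 35 mm), an end stop at the far +x end (top 40 mm); the near -x end is open. Origin: centre of its underside on the bench, z up. Push along its +x to bring the board home
- home (a point): where the board's origin is when home: x = 40, y = 0, z = 24 mm in the rack's frame (the notches leave it up to 3 mm play along x). The notches are four pockets in the rails, one for each foot of the board; their walls then stop the board
- board: loose plywood board, 120 (x, along the rails) x 130 x 9 mm, 0.18 to 0.32 kg, on four black feet 7 mm high, a blue batten 64 x 12 x 14 mm on top at its near -x edge. Origin: centre of the plate's underside; x points home. It starts 45 to 95 mm short of home, origin 31 mm above the bench, slides with 1 to 4 N and drops 7 mm when home
- push_face (a point): middle of the board's near face, where plate and batten form one upright face 23 mm high and 64 mm wide, the point 14 mm above the plate's underside
- keeper (a joint): angle of the red keeper bar (58 x 14 mm, 37 to 43 mm above the bench): 0 = open, bar along the rack's -x beside the board (starts at 0 to 0.15); grows anticlockwise from above to 1.57 = closed against its stop, bar along the rack's -y over the board. Stays where left; about 1 N at the peg turns it. It clears the board (top 33 mm) only once that has dropped
- keeper_pivot (a point): the keeper's hinge axis, at x = 30, y = 85 mm in the rack's frame, 37 mm above the bench
- keeper_peg (a point): upright red finger peg on the keeper, 10 mm thick, from 43 to 71 mm above the bench, 45 mm from the pivot; the point is on the peg's axis half-way up, 57 mm above the bench
- under_camera (a point): point at bench height straight below the photo camera that hangs on its fixed arm over the middle of the bench. From 0.45 m above the bench upwards, camera and arm fill up to 0.12 m ahead of and behind this point, 0.2 m to the right and 0.08 m to the left of it
- brown_jar: paint jar with black cap, 26 x 26 x 64 mm, a bystander; origin: centre of its underside
- glue: twin-pack pale green glue box with two green caps, 41 x 75 x 68 mm, a bystander; origin: centre of its underside
- clip: black and orange clamp clip, 16 x 55 x 18 mm, a bystander; origin: centre of its underside
- sand_block: cream sanding block, 45 x 70 x 18 mm, a bystander; origin: centre of its underside
Mind the look-alikes: they are no part of the job. There is more than one size of the board; the job needs the larger.

How it is judged:
On the way, in this order (a step that is already met when the one before it is completed fails the run):
1. the board has dropped into its notches, with the keeper still open (x of board in the frame of rack between 0.034 and 0.046 m and z of board in the frame of rack between 0.021 and 0.026 m and angle between board's own z axis and vertical below 0.05 rad and value of joint keeper below 0.7 rad), for 0.2 s.
2. the keeper is closed over the board (x of board in the frame of rack between 0.034 and 0.046 m and z of board in the frame of rack between 0.021 and 0.026 m and angle between board's own z axis and vertical below 0.05 rad and value of joint keeper above 1.35 rad), for 0.2 s.
At the end, for the whole second after the job is handed in: The board lies flat in its notches (within 6 mm of home along the rails, origin between 21 and 26 mm above the bench, level within 0.05 rad), at rest, and the keeper is closed to more than 1.35 rad (all of step 2 and linear speed of board below 0.01 m/s); the robot touches nothing.
It fails at once if the board is lifted more than 8 mm off the rails or tipped by more than 0.15 rad (z of board in the frame of rack above 0.039 m or angle between board's own z axis and vertical above 0.15 rad).
It fails at once if a bystander is moved by more than 15 mm (distance of any of brown_jar, glue, clip, sand_block from where it was at the start of the episode above 0.015 m).
It also fails if it takes over 58 s, if anything falls off the work surface, if the arm or the gripper's body presses on something with over 40 N, if the wrist force passes 120 N, or if a joint passes its speed limit or range.

## Working session

There is one attempt and no reset: what is moved stays moved. The work goes in short steps, Python scripts to look and compute and a tool call to move; the robot and the scene stay as the last step left them, time stands still between calls to the robot, and variables do not carry over. Pictures are saved under pics/ and viewed, on a budget of 10 in all, crops included, one or two more only if the job needs it, and the job is handed in when it is done.

Besides the shell and the picture viewer there is one more tool, called after "Call:" by a JSON object that holds its "fn" and its "kwargs", one argument or row to a line. carry_out: Moves the arm, as the interface text tells. Its arguments: {"type":"object","properties":{"plan":{"type":"array"}},"required":["plan"]}

```bash
mkdir -p pics; python3 - <<'E'
from bench import manip
import cv2,numpy as np
o=manip.get_obs();print(o)
for n in("scene","top"):
    s=manip.snapshot(n);cv2.imwrite(f"pics/{n}0.png",s["image"]);print(n,s["intrinsics"],s["distortion"],s["pose"])
    np.savez(f"{n}.npz",K=s["intrinsics"],D=s["distortion"],T=s["pose"])
E
```

```text
{'time_s': 0.0, 'q': array([ 1.36916771,  0.50184285, -0.42679652,  1.55146157,  0.22073943,
        1.13827898, -0.21032097]), 'qd': array([-0.0002314 ,  0.00113067, -0.00100629,  0.00079385, -0.00119499,
        0.00113752,  0.0007378 ]), 'joint_torque': array([-4.25285489e-04, -5.66589582e+01, -5.81651241e+00, -2.79109579e+01,
       -6.85730972e-02,  3.10001266e-02,  1.74736583e-04]), 'eef_pos': array([ 0.29104155, -0.58041193,  0.22567713]), 'tool_rot': array([-3.05525098e+00, -7.23176714e-01,  5.13375241e-04]), 'wrist_force': array([-0.10897645,  0.41629577,  0.05336589]), 'moment': array([-0.02457587, -0.0230526 , -0.01871305]), 'grip_width': 0.9989521159539343}
scene [[394.11116212   0.         320.4501392 ]
 [  0.         394.11116212 198.58916522]
 [  0.           0.           1.        ]] [-0.07170822  0.          0.          0.          0.        ] [[-0.86502103 -0.35123839  0.3582879   0.17915988]
 [-0.50158419  0.62291468 -0.60032541  0.39585511]
 [-0.01232546 -0.69900565 -0.71500992  0.81395804]
 [ 0.          0.          0.          1.        ]]
top [[364.46983      0.         321.86771282]
 [  0.         364.46983    197.20024646]
 [  0.           0.           1.        ]] [-0.0101802  0.         0.         0.         0.       ] [[-0.02219596 -0.99868989  0.04610684  0.50016167]
 [-0.99965029  0.02150695 -0.01538651 -0.20971934]
 [ 0.01437474 -0.04643224 -0.99881801  1.27514066]
 [ 0.          0.          0.          1.        ]]
```

View pics/scene0.png

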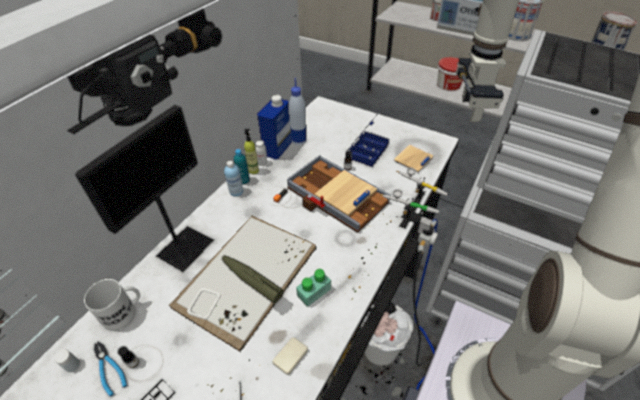

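View pics/top0.png

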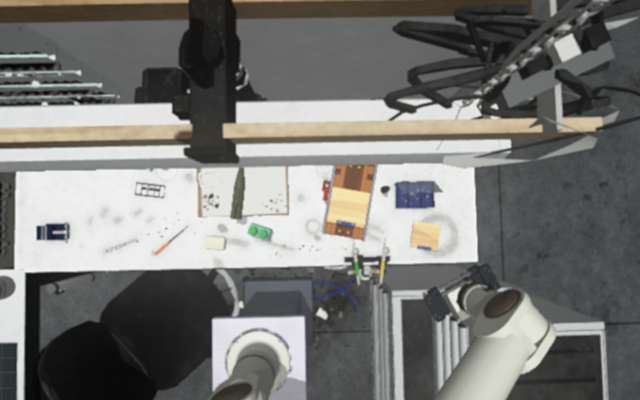

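The scene view shows two boards. One is in the rack (top view ~(349,210), scene ~(347,193)). The other is a smaller loose board at top (425,235) / scene (413,158). The one in the rack fits, since it is larger and on the rails. I'll check it in an enlarged crop.

```bash
python3 - <<'E'
import cv2,numpy as np
a=cv2.imread("pics/top0.png")[155:250,310:445];b=cv2.imread("pics/scene0.png")[140:240,265:400]
def up(i,x0,y0):
    o=cv2.resize(i,None,fx=5.9,fy=5.9,interpolation=cv2.INTER_CUBIC)
    for k in range(0,i.shape[1],10): cv2.putText(o,str(x0+k),(int(k*5.9),8),0,.35,(0,0,255));cv2.line(o,(int(k*5.9),10),(int(k*5.9),16),(0,0,255))
    for k in range(0,i.shape[0],10): cv2.putText(o,str(y0+k),(0,int(k*5.9)+4),0,.35,(0,0,255));cv2.line(o,(26,int(k*5.9)),(32,int(k*5.9)),(0,0,255))
    return o
cv2.imwrite("pics/c_top.png",up(a,310,155));cv2.imwrite("pics/c_scene.png",up(b,265,140))
E
```

```text
(no output)
```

View pics/c_top.png

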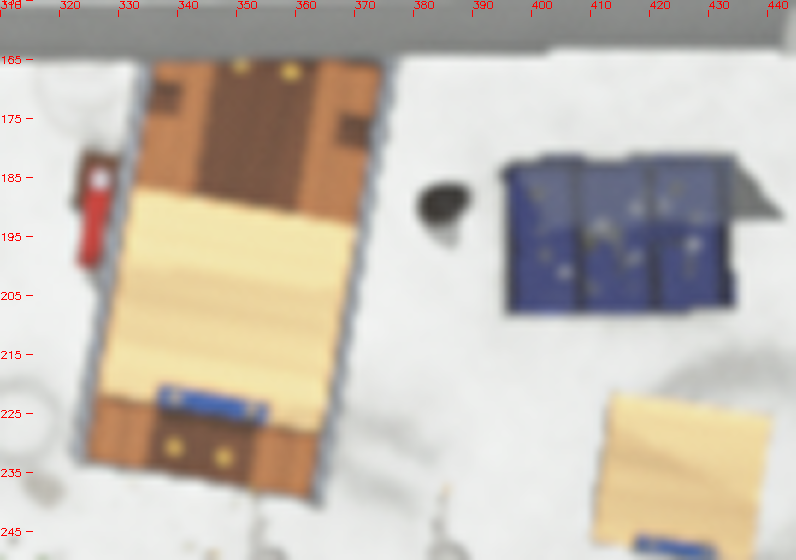

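View pics/c_scene.png

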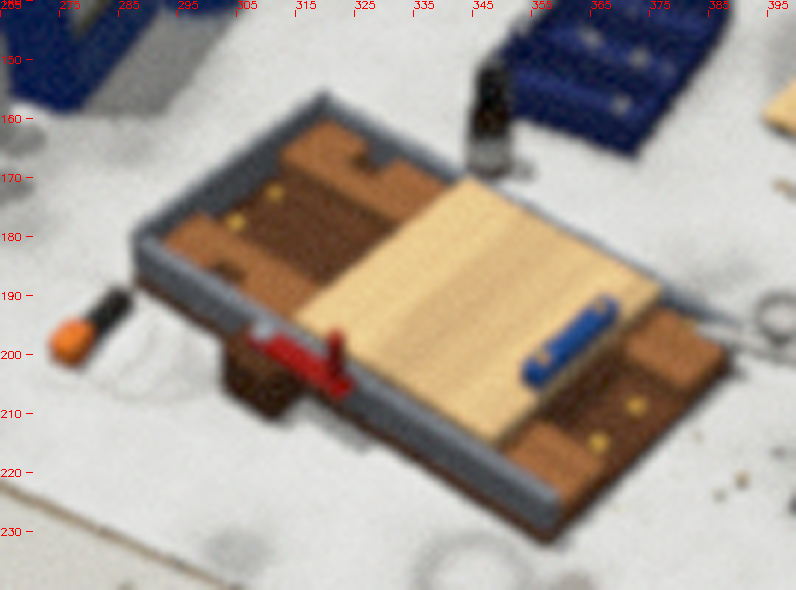

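```bash
cat > cam.py <<'E'
import cv2,numpy as np
C={n:np.load(f"{n}.npz") for n in("scene","top")}
def proj(n,P):
    c=C[n];R=c["T"][:3,:3].T;t=-R@c["T"][:3,3]
    return cv2.projectPoints(np.atleast_2d(np.array(P,float)),cv2.Rodrigues(R)[0],t,c["K"],c["D"])[0][:,0]
def rack2w(p,P):
    c,s=np.cos(p[2]),np.sin(p[2]);P=np.atleast_2d(np.array(P,float))
    return np.c_[p[0]+c*P[:,0]-s*P[:,1],p[1]+s*P[:,0]+c*P[:,1],P[:,2]]
E
cat > fit.py <<'E'
from cam import *
from scipy.optimize import least_squares
full=lambda u,o:(np.array(u)+.5)/5.9-.5+o
# kind, camera, crop px, local mm
L=[("r","top",(78,462),(-132,75,35)),("r","top",(320,504),(-132,-75,35)),
("r","scene",(135,233),(132,75,40)),("r","scene",(323,92),(132,-75,40)),("r","scene",(557,500),(-132,75,35)),("r","scene",(550,543),(-132,75,0)),
("b","top",(98,395),(-60,65,40)),("b","top",(318,430),(-60,-65,40)),("b","top",(133,188),(60,65,40)),("b","top",(358,225),(60,-65,40)),
("b","scene",(293,317),(60,65,40)),("b","scene",(470,178),(60,-65,40)),("b","scene",(493,443),(-60,65,40)),("b","scene",(664,290),(-60,-65,40)),
("b","top",(158,404),(-60,32,54)),("b","top",(266,420),(-60,-32,54)),
("k","scene",(335,332),(45,0,71)),("k","scene",(338,378),(45,0,43)),("k","top",(88,266),(51,0,43))]
def loc(p,k,l):
    l=np.array(l)/1e3
    if k=="b": l=[l[0]+p[3],l[1],l[2]]
    if k=="k": l=[.03-np.cos(p[4])*l[0],.085-np.sin(p[4])*l[0],l[2]]
    return rack2w(p,l)
def f(p): return np.concatenate([proj(c,loc(p,k,l))[0]-full(u,(310,155) if c=="top" else (265,140)) for k,c,u,l in L])
r=least_squares(f,[.55,-.3,-.15,-.03,.05],loss="soft_l1")
p=r.x;print(p,np.sqrt(np.diag(np.linalg.inv(r.jac.T@r.jac))));print(f(p).reshape(-1,2).round(1).tolist())
for n,l in dict(face=(p[3]-.06,0,.045),facehome=(-.02,0,.038),pivot=(.03,.085,.037),peg=(.03-.045*np.cos(p[4]),.085-.045*np.sin(p[4]),.057),pegend=(.03,.04,.057)).items(): print(n,rack2w(p,l)[0].round(4))
np.save("p.npy",p)
E
python3 fit.py
```

```text
[ 0.55179069 -0.32278253 -0.18933379 -0.03110511  0.02135867] [0.00129679 0.00111856 0.00853142 0.00170206 0.04766218]
[[-1.5, 0.0], [1.1, 0.2], [-2.0, -0.4], [0.2, -1.6], [-0.7, 0.4], [-0.2, 1.7], [0.1, -0.0], [0.6, 0.4], [-0.0, 0.2], [-0.5, 0.3], [0.2, -0.3], [-0.7, -0.3], [0.2, -0.9], [-0.3, -1.1], [-0.3, 0.2], [0.3, 0.6], [0.4, 0.3], [0.0, -0.2], [-0.3, 0.5]]
face [ 0.4623 -0.3056  0.045 ]
facehome [ 0.5321 -0.319   0.038 ]
pivot [ 0.5973 -0.2449  0.037 ]
peg [ 0.5529 -0.2374  0.057 ]
pegend [ 0.5888 -0.2891  0.057 ]
```

The crop confirms it: the rack board (larger, on the rails, blue batten at top (346,223)) is the target. The keeper is at top (325,192), almost open. I'm moving to a pose behind the push face, high, with the fingers closed.

Call:
{"fn": "carry_out", "kwargs": {
  "plan": [
    [0,50,-40,0,0,0,8],
    [0,100,-80,10,0,0,16],
    [0,150,-120,20,0,0,24],
    [0,200,-160,30,0,0,32],
    [0,244,-193,40,0,0,37.5]
  ]
}}

```text
time_s: 0.72
eef_pos: [0.4226, -0.2989, 0.1867]
tool_rot: [3.127, -0.304, 0.0]
wrist_force: [1.0, -0.4, 0.4]
grip_width: 0.509
```

Call:
{"fn": "carry_out", "kwargs": {
  "plan": [
    [0,0,0,0,0,0,0],
    [0,0,0,0,0,0,0]
  ]
}}

```text
time_s: 0.98
eef_pos: [0.4219, -0.301, 0.1869]
tool_rot: [3.127, -0.295, -0.001]
wrist_force: [-0.3, -0.7, 0.4]
grip_width: 0.287
```

```bash
python3 - <<'E'
from bench import manip
import cv2
for n in("top","scene"):
    s=manip.snapshot(n);cv2.imwrite(f"pics/{n}1.png",s["image"])
o=manip.get_obs();print(o["q"],o["wrist_force"])
E
```

```text
[ 0.93058975  0.31100145 -0.42669302  1.91778019  0.15768719  0.9450905
 -1.33353006] [-0.4881576   0.0848792   0.34093574]
```

View pics/scene1.png

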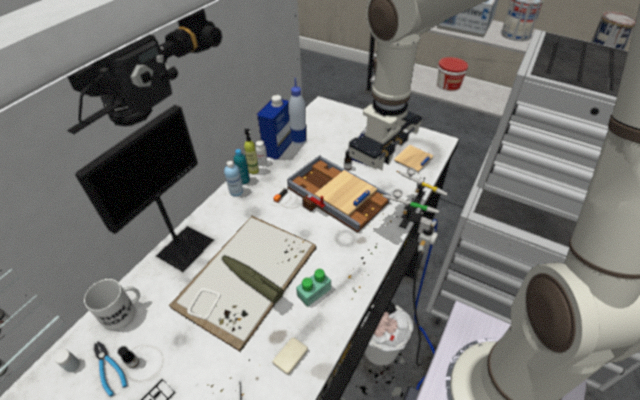

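The arm is behind the rack's open end and its elbow is well away from the camera, which hangs at scene (140,75). Tool x is now aligned with rack +x. I'm lowering to push height.

Call:
{"fn": "carry_out", "kwargs": {
  "plan": [
    [0,0,-3,50,0,0,0],
    [0,0,-3,100,0,0,0],
    [0,0,-3,130,0,0,0],
    [0,0,-3,150,0,0,0],
    [0,0,-3,150,0,0,0]
  ]
}}

```text
time_s: 1.7
eef_pos: [0.4207, -0.2987, 0.0355]
tool_rot: [-3.126, 0.302, 0.005]
wrist_force: [0.1, -0.4, 0.1]
grip_width: 0.004
```

Call:
{"fn": "carry_out", "kwargs": {
  "plan": [
    [0,8,0,0,0,0,0],
    [0,16,0,0,0,0,0],
    [0,22,0,0,0,0,0],
    [0,28,0,0,0,0,0],
    [0,34,0,0,0,0,0]
  ]
}}

```text
time_s: 2.33
eef_pos: [0.4557, -0.3041, 0.0371]
tool_rot: [-3.127, 0.298, 0.003]
wrist_force: [-3.7, -0.9, 3.3]
grip_width: 0.008
```

Contact at about 4 N. I'm pushing on gently.

Call:
{"fn": "carry_out", "kwargs": {
  "plan": [
    [0,8,0,0,0,0,0],
    [0,16,0,0,0,0,0],
    [0,24,0,0,0,0,0],
    [0,32,0,0,0,0,0],
    [0,40,0,0,0,0,0]
  ]
}}

```text
time_s: 2.95
eef_pos: [0.496, -0.3118, 0.037]
tool_rot: [-3.127, 0.297, -0.0]
wrist_force: [-1.4, 0.9, -1.3]
grip_width: 0.005
```

Call:
{"fn": "carry_out", "kwargs": {
  "plan": [
    [0,3,0,0,0,0,0],
    [0,6,0,0,0,0,0],
    [0,9,0,0,0,0,0],
    [0,12,0,0,0,0,0],
    [0,15,0,0,0,0,0]
  ]
}}

```text
time_s: 3.58
eef_pos: [0.5103, -0.3147, 0.0371]
tool_rot: [3.127, -0.298, 0.0]
wrist_force: [-2.0, 0.4, 1.1]
grip_width: 0.003
```

Call:
{"fn": "carry_out", "kwargs": {
  "plan": [
    [0,2,0,0,0,0,0],
    [0,4,0,0,0,0,0],
    [0,6,0,0,0,0,0],
    [0,8,0,0,0,0,0],
    [0,8,0,0,0,0,0]
  ]
}}

```text
time_s: 4.2
eef_pos: [0.5186, -0.3162, 0.0371]
tool_rot: [3.127, -0.297, 0.002]
wrist_force: [-1.1, -0.5, 0.2]
grip_width: 0.005
```

Call:
{"fn": "carry_out", "kwargs": {
  "plan": [
    [0,2,0,0,0,0,0],
    [0,4,0,0,0,0,0],
    [0,5,0,0,0,0,0],
    [0,5,0,0,0,0,0]
  ]
}}

```text
time_s: 4.7
eef_pos: [0.5229, -0.317, 0.0371]
tool_rot: [-3.127, 0.298, 0.0]
wrist_force: [-3.3, -0.1, 2.0]
grip_width: 0.003
```

Call:
{"fn": "carry_out", "kwargs": {
  "plan": [
    [0,1,0,0,0,0,0],
    [0,2,0,0,0,0,0],
    [0,2,0,0,0,0,0]
  ]
}}

```text
time_s: 5.08
eef_pos: [0.5252, -0.3175, 0.0371]
tool_rot: [3.127, -0.297, 0.001]
wrist_force: [-3.3, -0.1, -0.5]
grip_width: 0.003
```

Call:
{"fn": "carry_out", "kwargs": {
  "plan": [
    [0,1,0,0,0,0,0],
    [0,2,0,0,0,0,0],
    [0,2,0,0,0,0,0]
  ]
}}

```text
time_s: 5.45
eef_pos: [0.5253, -0.3175, 0.0369]
tool_rot: [-3.127, 0.298, 0.005]
wrist_force: [-7.3, 1.7, 5.2]
grip_width: 0.002
```

```bash
python3 - <<'E'
from bench import manip
import cv2
s=manip.snapshot("scene")["image"];cv2.imwrite("pics/s2.png",cv2.resize(s[130:235,265:400],None,fx=5.9,fy=5.5,interpolation=cv2.INTER_CUBIC))
print(manip.get_obs()["wrist_force"])
E
```

```text
[-6.77851327  2.49598197  5.05622283]
```

View pics/s2.png

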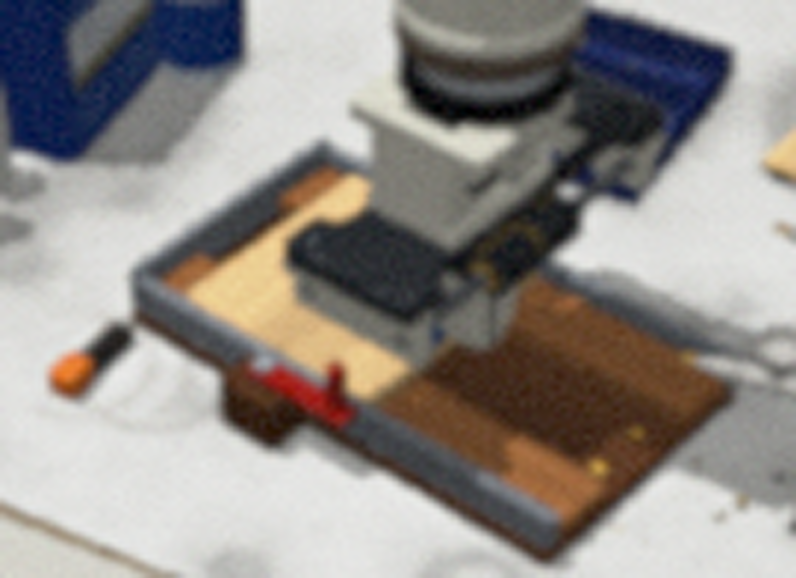

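The board has stopped at roughly home and the force is rising. I'm backing off, lifting clear, and checking that it dropped.

Call:
{"fn": "carry_out", "kwargs": {
  "plan": [
    [0,-15,0,0,0,0,0],
    [0,-40,0,0,0,0,0],
    [0,-50,0,-50,0,0,0],
    [0,-50,0,-100,0,0,0],
    [0,-110,0,-110,0,0,0]
  ]
}}

```text
time_s: 6.12
eef_pos: [0.4253, -0.2988, 0.1517]
tool_rot: [3.123, -0.292, 0.021]
wrist_force: [-1.1, -0.3, -1.0]
grip_width: 0.005
```

Call:
{"fn": "carry_out", "kwargs": {
  "plan": [
    [0,0,0,0,0,0,0],
    [0,0,0,0,0,0,0]
  ]
}}

```text
time_s: 6.38
eef_pos: [0.4191, -0.2975, 0.1475]
tool_rot: [3.126, -0.298, 0.003]
wrist_force: [0.6, -0.0, 0.3]
grip_width: 0.0
```

```bash
python3 - <<'E'
from bench import manip
import cv2,numpy as np
from cam import *
s=manip.snapshot("scene")["image"];t=manip.snapshot("top")["image"]
u=lambda i:cv2.resize(i,None,fx=6,fy=6,interpolation=cv2.INTER_CUBIC)
o=np.hstack([u(s[160:225,280:365]),u(t[160:225,320:365])])
cv2.imwrite("pics/s3.png",o)
p=np.load("p.npy")
for bx,z in((.04,.033),(.04,.040)):
  for n,o in(("scene",(280,160)),("top",(320,160))):
    P=rack2w(p,[(bx+a,b,z) for a,b in((.06,.065),(.06,-.065),(-.06,.065))])
    print(z,n,((proj(n,P)-o+.5)*6-.5+([0,0] if n=="scene" else [510,0])).round().tolist())
E
```

```text
0.033 scene [[99.0, 144.0], [274.0, 10.0], [290.0, 260.0]]
0.033 top [[605.0, 41.0], [829.0, 79.0], [571.0, 248.0]]
0.04 scene [[98.0, 133.0], [274.0, -1.0], [290.0, 250.0]]
0.04 top [[606.0, 39.0], [831.0, 77.0], [571.0, 247.0]]
```

View pics/s3.png

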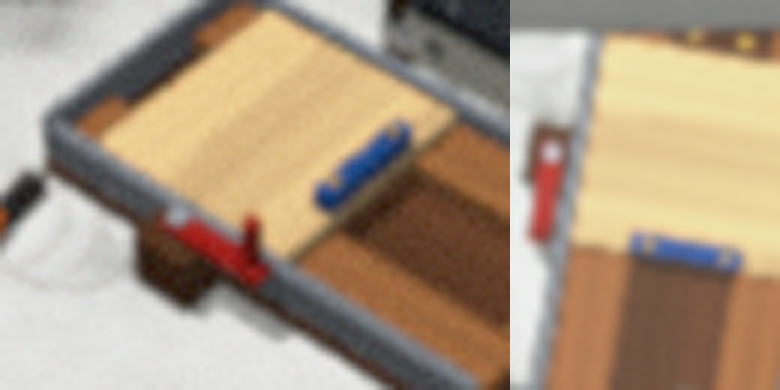

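Most corners match the dropped height (z=0.033), but the far-left one is ambiguous. I'll check it with a projected overlay.

```bash
python3 - <<'E'
from bench import manip
from cam import *
s=manip.snapshot("scene")["image"];p=np.load("p.npy")
F=8;x0,y0=288,158
im=cv2.resize(s[y0:y0+55,x0:x0+80],None,fx=F,fy=F,interpolation=cv2.INTER_CUBIC)
im2=im.copy()
for z,c in((.033,(0,255,0)),(.040,(255,0,255))):
    P=rack2w(p,[(.041+a,b,z) for a,b in((.06,.065),(.06,-.065),(-.06,-.065),(-.06,.065))])
    cv2.polylines(im2,[((proj("scene",P)-(x0,y0)+.5)*F).round().astype(int)],True,c,1)
cv2.imwrite("pics/s4.png",im2)
E
```

```text
(no output)
```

View pics/s4.png

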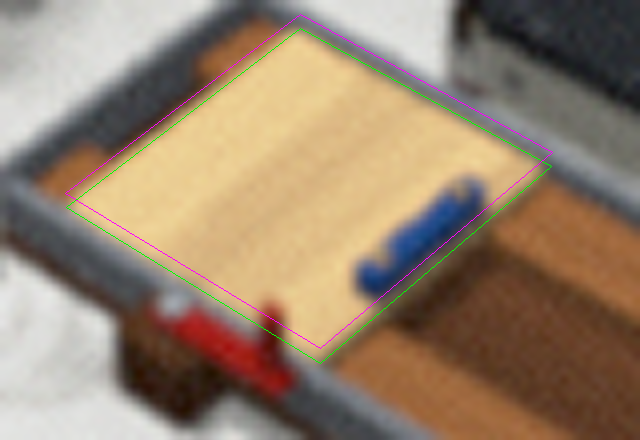

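The board outline matches the green (dropped, flat) projection. The only mismatch is the left edge, which the guide hides. Next I'm moving outboard of the keeper peg, with the tool leaning back to stay clear of the camera.

Call:
{"fn": "carry_out", "kwargs": {
  "plan": [
    [0,0,-25,0,0,5,0],
    [0,20,-50,0,0,10,0],
    [0,55,-80,0,0,15,0],
    [0,90,-105,0,0,20,0],
    [0,122,-118,0,0,20,0]
  ]
}}

```text
time_s: 7.15
eef_pos: [0.5611, -0.2021, 0.146]
tool_rot: [3.05, -0.287, 0.536]
wrist_force: [-0.5, -0.6, -0.3]
grip_width: 0.004
```

Call:
{"fn": "carry_out", "kwargs": {
  "plan": [
    [0,0,0,0,0,0,0],
    [0,0,0,0,0,0,0]
  ]
}}

```text
time_s: 7.4
eef_pos: [0.5607, -0.2037, 0.1463]
tool_rot: [3.049, -0.289, 0.536]
wrist_force: [-0.8, -0.0, -0.1]
grip_width: 0.009
```

```bash
cat > where.py <<'E'
from bench import manip
from cam import *
from scipy.spatial.transform import Rotation as R
p=np.load("p.npy");o=manip.get_obs();d=o["eef_pos"][:2]-p[:2];c,s=np.cos(p[2]),np.sin(p[2])
print("rack mm",((c*d[0]+s*d[1])*1e3).round(1),((-s*d[0]+c*d[1])*1e3).round(1),o["eef_pos"][2],o["q"].round(2))
Rk=R.from_euler("z",p[2]).inv()*R.from_rotvec(o["tool_rot"]);print("tool axes in rack frame (cols)\n",Rk.as_matrix().round(3))
E
python3 where.py
```

```text
rack mm -13.6 118.6 0.1463168668686667 [ 0.71  0.33 -0.44  2.07  0.23  0.43 -1.63]
tool axes in rack frame (cols)
 [[ 0.94   0.     0.341]
 [ 0.    -1.     0.001]
 [ 0.341 -0.001 -0.94 ]]
```

Call:
{"fn": "carry_out", "kwargs": {
  "plan": [
    [0,-11,0,30,0,0,0],
    [0,-22,0,60,0,0,0],
    [0,-31,0,85,0,0,0],
    [0,-31,0,85,0,0,0],
    [0,-31,0,85,0,0,0]
  ]
}}

```text
time_s: 8.02
eef_pos: [0.5611, -0.2046, 0.0573]
tool_rot: [3.048, -0.291, 0.539]
wrist_force: [0.5, -0.0, 0.7]
grip_width: 0.005
```

```bash
python3 where.py; python3 - <<'E'
from bench import manip
import cv2
s=manip.snapshot("scene")["image"];cv2.imwrite("pics/s5.png",cv2.resize(s[60:235,240:440],None,fx=4,fy=3.4,interpolation=cv2.INTER_CUBIC))
E
```

```text
rack mm -13.1 117.8 0.05734047786768776 [ 0.58  0.48 -0.29  2.12  0.36  0.23 -1.76]
tool axes in rack frame (cols)
 [[ 0.939 -0.001  0.343]
 [-0.001 -1.    -0.   ]
 [ 0.343  0.    -0.939]]
```

View pics/s5.png

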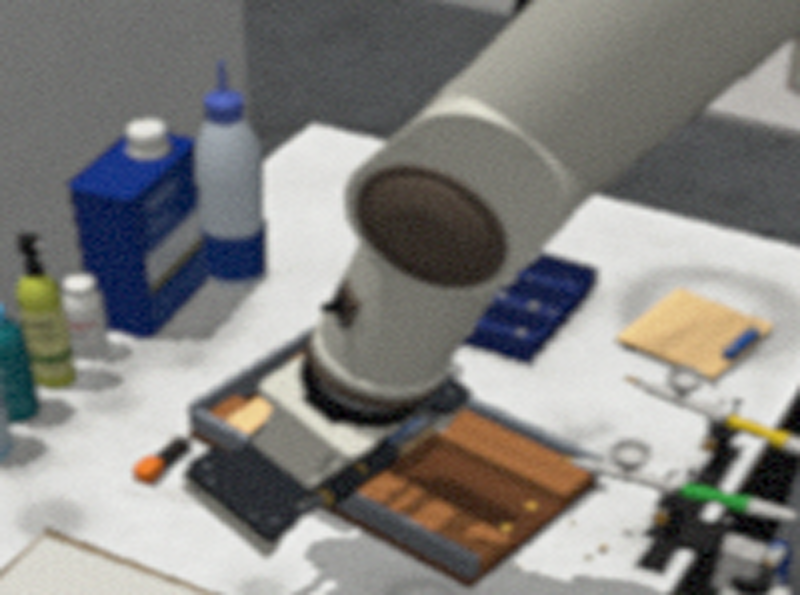

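The gripper is outboard of the keeper and the arm is far from the camera. Joint 6 is near its limit, so I'll ease the lean by 8°, then swing the peg in -y.

Call:
{"fn": "carry_out", "kwargs": {
  "plan": [
    [0,0,0,0,0,-5,0],
    [0,0,0,0,0,-8,0],
    [0,0,0,0,0,-8,0]
  ]
}}

```text
time_s: 8.45
eef_pos: [0.5631, -0.2049, 0.0585]
tool_rot: [3.09, -0.295, 0.332]
wrist_force: [-0.5, -0.5, -0.1]
grip_width: 0.004
```

```bash
python3 where.py
```

```text
rack mm -11.1 117.9 0.058525241533321296 [ 0.6   0.52 -0.35  1.99  0.33  0.46 -1.72]
tool axes in rack frame (cols)
 [[ 0.977 -0.001  0.212]
 [-0.001 -1.    -0.   ]
 [ 0.212  0.    -0.977]]
```

Call:
{"fn": "carry_out", "kwargs": {
  "plan": [
    [0,-1,8,3,0,0,0],
    [0,-1,16,3,0,0,0],
    [0,0,24,3,0,0,0],
    [0,3,31,4,0,0,0],
    [0,6,37,4.5,0,0,0]
  ]
}}

```text
time_s: 9.07
eef_pos: [0.5605, -0.2424, 0.0533]
tool_rot: [3.091, -0.295, 0.325]
wrist_force: [0.5, -0.3, -0.1]
grip_width: 0.003
```

Call:
{"fn": "carry_out", "kwargs": {
  "plan": [
    [0,3,4,0.6,0,0,0],
    [0,6,7,1.2,0,0,0],
    [0,6,7,1.2,0,0,0]
  ]
}}

```text
time_s: 9.45
eef_pos: [0.5657, -0.2502, 0.0536]
tool_rot: [3.091, -0.294, 0.326]
wrist_force: [-0.1, 0.5, 0.0]
grip_width: 0.008
```

```bash
python3 where.py
```

```text
rack mm -0.0 73.9 0.05361376628432357 [ 0.69  0.56 -0.36  1.94  0.32  0.48 -1.64]
tool axes in rack frame (cols)
 [[ 0.978 -0.001  0.209]
 [-0.    -1.    -0.   ]
 [ 0.209  0.    -0.978]]
```

Call:
{"fn": "carry_out", "kwargs": {
  "plan": [
    [0,0,-8,0,0,0,0],
    [0,-15,-8,-3.5,0,0,0],
    [0,-31,-4,-7,0,0,0],
    [0,-31,20,-7,0,0,0],
    [0,-31,32,-7,0,0,0]
  ]
}}

```text
time_s: 10.07
eef_pos: [0.5262, -0.277, 0.0539]
tool_rot: [3.09, -0.297, 0.324]
wrist_force: [-0.1, 0.6, 0.4]
grip_width: 0.005
```

```bash
python3 where.py; python3 - <<'E'
from bench import manip
import cv2
s=manip.snapshot("top")["image"];cv2.imwrite("pics/s6.png",cv2.resize(s[155:245,305:385],None,fx=6,fy=6,interpolation=cv2.INTER_CUBIC))
E
```

```text
rack mm -33.7 40.2 0.05392169434942902 [ 0.79  0.53 -0.38  2.    0.31  0.46 -1.56]
tool axes in rack frame (cols)
 [[ 0.978 -0.002  0.207]
 [-0.002 -1.    -0.001]
 [ 0.207  0.001 -0.978]]
```

View pics/s6.png

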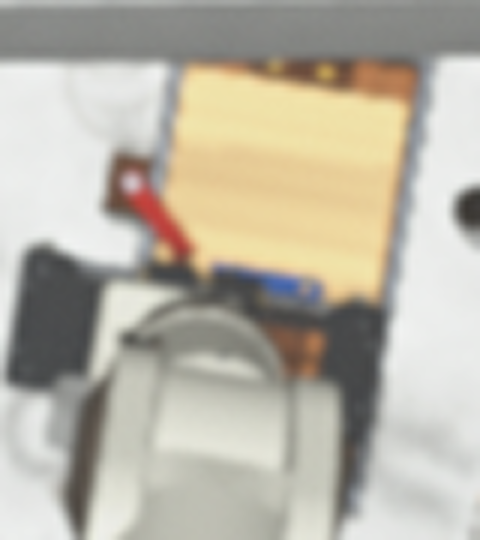

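The keeper is half round (about 0.75 rad), with its bar over the board's left edge at crop (160,220). Now I'm pushing the peg in +x.

Call:
{"fn": "carry_out", "kwargs": {
  "plan": [
    [0,10,0,2,0,0,0],
    [0,20,0,4,0,0,0],
    [0,29,0,6,0,0,0],
    [0,37,0,8,0,0,0],
    [0,44,0,9,0,0,0]
  ]
}}

```text
time_s: 10.75
eef_pos: [0.5728, -0.2832, 0.054]
tool_rot: [3.091, -0.293, 0.325]
wrist_force: [-1.4, -0.9, -0.6]
grip_width: 0.006
```

Call:
{"fn": "carry_out", "kwargs": {
  "plan": [
    [0,3,0,0.6,0,0,0],
    [0,5,0,1,0,0,0],
    [0,7,0,1.4,0,0,0],
    [0,7,0,1.4,0,0,0]
  ]
}}

```text
time_s: 11.25
eef_pos: [0.5768, -0.2838, 0.0536]
tool_rot: [3.093, -0.294, 0.318]
wrist_force: [-8.0, 2.7, 6.0]
grip_width: 0.007
```

```bash
python3 where.py
```

```text
rack mm 17.2 43.0 0.05361328790228631 [ 0.73  0.6  -0.37  1.87  0.31  0.52 -1.58]
tool axes in rack frame (cols)
 [[ 0.979  0.     0.203]
 [-0.    -1.     0.001]
 [ 0.203 -0.001 -0.979]]
```

Force rose to 8 N with the tool at x=17 mm, which matches the keeper on its stop. I'm retreating, then checking.

Call:
{"fn": "carry_out", "kwargs": {
  "plan": [
    [0,-15,0,-3,0,0,0],
    [0,-25,0,-20,0,0,0],
    [0,-40,0,-60,0,0,0],
    [0,-80,20,-100,0,0,0],
    [0,-130,30,-120,0,0,0]
  ]
}}

```text
time_s: 11.88
eef_pos: [0.4245, -0.2872, 0.147]
tool_rot: [3.087, -0.293, 0.332]
wrist_force: [-0.5, -0.9, 0.9]
grip_width: 0.007
```

Call:
{"fn": "carry_out", "kwargs": {
  "plan": [
    [0,-20,30,0,0,0,0],
    [0,-20,60,0,0,0,0],
    [0,-20,60,0,0,0,0]
  ]
}}

```text
time_s: 12.25
eef_pos: [0.3927, -0.3439, 0.1411]
tool_rot: [3.087, -0.301, 0.327]
wrist_force: [0.4, 0.0, -0.3]
grip_width: 0.007
```

```bash
python3 - <<'E'
from bench import manip
from cam import *
p=np.load("p.npy");s=manip.snapshot("scene")["image"];t=manip.snapshot("top")["image"]
def ov(n,i,x0,y0,w,h,F=6):
    o=cv2.resize(i[y0:y0+h,x0:x0+w],None,fx=F,fy=F,interpolation=cv2.INTER_CUBIC)
    for P in([(.041+a,b,.033) for a,b in((.06,.065),(.06,-.065),(-.06,-.065),(-.06,.065))],[(.03,.085,.043),(.03,.034,.043)]):
        cv2.polylines(o,[((proj(n,rack2w(p,P))-(x0,y0)+.5)*F).round().astype(int)],True,(0,255,0),1)
    return o
cv2.imwrite("pics/s7.png",np.hstack([ov("scene",s,280,150,80,70),ov("top",t,320,160,50,70)]))
print(manip.get_obs()["eef_pos"],manip.get_obs()["wrist_force"])
E
```

```text
[ 0.39361626 -0.34072058  0.14063993] [-0.22309304  0.72240158  0.76700208]
```

View pics/s7.png

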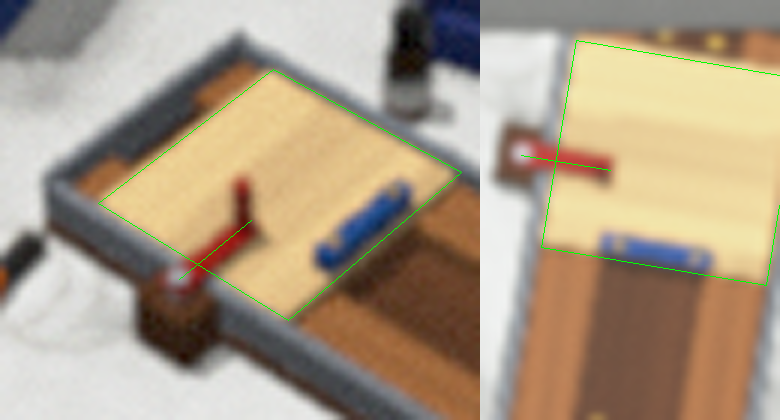

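The keeper bar lies along rack -y on the closed prediction, with its tip at top-crop (610,170). The board sits on its home outline and the arm is clear, so I'm handing in.

```bash
python3 -c "
from bench import manip
print(manip.sign_off())"
```

```text
the job is handed in; nothing more can be done
None
```

The board is home in its notches and the red keeper is closed over it. I handed the job in at about 12 s on the robot's clock; the hand-in gives no verdict.

- **Board:** I pushed it about 73 mm along the rails with closed fingertips. It stopped against the notch walls at about 7 N. The last pictures match the dropped, level outline at x ≈ 41 mm in the rack's frame, 1 mm from home.
- **Keeper:** I turned it in two strokes on the peg, and it came up against its stop at about 8 N. The picture shows the bar along the rack's -y, on the closed prediction (1.57 rad) to within a few degrees.
- **Bystanders and camera:** The jar and clip still stand where they were. I didn't measure the glue box or sanding block afterwards, but the arm stayed away from both. I placed the hanging camera only roughly, and the arm stayed well clear of that spot.
- **Checks that were less clear:** One far-left corner reading after the push fell between the dropped and undropped heights. The side guide hides part of that edge, and the overlay check settled it as dropped. Joint 6 came close to its lower limit (0.23 against 0.19), so I eased the tool's lean before going on.

I viewed 11 pictures, one over the budget.

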